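# Clamp a specimen block on the light stage and lock the bar with its thumb wedge

## Robot

A 6-joint arm with a two-finger parallel gripper is mounted at the origin on the work surface. World frame = base frame: x ahead of the robot, y to its left, z up, the work surface at z = 0. Lengths are in mm, angles in rad, forces in N, time in s.
With the tool pointing down it reaches from about 350 to 975 mm from the base axis. Payload 7.1 kg.
Tool frame: the origin (TCP) lies on the front face of the gripper's body, between the roots of the fingers; the fingertips stand 80 mm ahead of it and the grasp point (between the pads) lies 61 mm ahead of it (env.tips_ahead is the distance from the TCP to the fingertips, in mm); z points along the fingers, y is the direction in which the jaws open and shut (so a half turn about z gives the same grasp; the last joint's range is limited). The gripper opens to 88 mm and grips with 3 to 60 N. Pads are 20 mm wide; open, the fingers measure 115 mm over their backs; the gripper's body (75 mm by 178 mm) begins 61 mm behind the grasp point.
Start: joints at [-1.203, 0.423, 1.63, -0, 1.089, -0.019], TCP at [235.783, -578.802, 302.675] pointing down, gripper open.
Joint ranges: [-3, 3], [-0.9, 2.11], [0.09, 2.58], [-1.31, 4.45], [0.11, 2.69], [-2.54, 2.54]. Speed limits (rad/s): [2.39, 2.39, 3.01, 3.14, 3.14, 3.14].

## Interface

Orientations are given as a unit quaternion [x, y, z, w].
In Python, from station import env, set_gripper, viewer, workorder gives the robot as it stands. Calls block until the motion is done:
- env.reach(position, orientation): joint-space move of the TCP to a pose.
- env.move_l(position, rot=None, rate=150, f_stop=None): straight line of the TCP; rot=None keeps the orientation; rate is the mean speed in mm/s. With f_stop (N) it stops when the force on the tool has changed by that much, and returns True; else False.
- env.move_joints(angles): joint-space move.
- set_gripper(opening): finger opening in mm; the grip force is fixed at half the most; returns when the fingers have stopped.
- env.hold(seconds).
- env.ik(position, orientation): joint angles nearest the present ones, or None.
- env.read_state(): the state.
- viewer.camera(name): name is "side" or "top"; returns the picture (384x512x3 uint8, blue, green, red); there is no depth.
- viewer.camera_params(name): a dict with "fx", "fy", "cx", "cy" (pixels), "pose" (4x4, takes a point from camera to world coordinates). Camera axes: x right, y up, looking along -z (the intrinsics and any distortion apply to the point x, -y, -z); pixel columns grow to the right and rows downward; lengths in mm; the calibration is good to about 2 mm. A picture is of the moment at which its call begins. camera_params takes no time and is no camera call.
A pose or a line that the arm cannot do raises env.IKError and nothing moves.
- workorder.sign_off(): hands the job in, once; it reports no verdict.
The state is a dict: "time_s": time; "qpos": joint angles; "dq": joint speeds; "tau": joint torques, N m; "tool_pos": TCP position; "orientation": TCP orientation; "force": force on the tool from outside, world axes, zero at the start; "wrist_torque": the same for the moment, N m; "width": finger opening in mm.
Only numpy, scipy, OpenCV 4.12 (cv2) and the standard library are available. Lean on these libraries where they do the work, as an engineer would, in place of code of your own. Each camera call takes 0.05 s, during which the arm holds its last target. There are 200 camera calls.

## Task

Clamp the beetle block on the light stage for viewing: lift it out of the tray and set it down flat, without dropping it, between the clamp bar and the fence, one long side facing the fence and in line with the lit window. Slide the clamp bar up until it holds the block snug and square against the fence over the window, then push the orange thumb wedge firmly along its ramp until it jams the bar fast, and leave it jammed. Leave the leaf and shell blocks, the dropper bottle and the dish where they are.

Things in the scene. Friction and masses are not known exactly. Their poses are not given: they have to be found in the camera images.
- stage: Fixed light stage: white box, black top plate 254 x 204 mm, its top 34 mm above the desk. Origin: centre of the underside; x points to the fence. On the +y side lie a 5 mm strip (y +36 to +41), the bar's steel runner (y +42 to +58, 14 mm high over the plate) and a slot that narrows to +x between runner and a slanted ramp rail (8 degrees, dark keeper lip, 18 mm high) that holds the wedge.
- window (a point): Centre of the round lit window, 54 mm across, flush with the plate top (stage x +85, y -12); axes as the stage's. The block must end centred on it.
- fence (a point): Fixed aluminium fence on the stage: foot of the middle of its inner face, at plate-top height (stage x +105, y -12). 104 mm long along y, 12 mm thick, 20 mm high above the plate.
- bar: Clamp bar: grey cross bar with black rubber face, 108 mm long (y), 14 mm thick, 6 to 28 mm above the plate, on the side runner. Origin: middle of the front face, at plate-top height; axes as the stage's. Slides along stage x only, 3 N friction, stays put: face from stage x -35 (open) to +90, starts -35 to +50; push it back first if there is no room for block and fingers. Closed on the block: +65.
- wedge: Loose brass thumb wedge, 60 x 20 (middle) x 12 mm, 120 g, captive in the slot, thin end to +x (jamming way). Origin: centre of its underside; axes as the stage's. Starts slack at stage x -45 to -12. Pushed to +x it binds at about stage x +15; push on with 10 to 20 N: it creeps on by about a millimetre as it tightens, then holds by itself.
- tab (a point): The wedge's orange thumb tab: middle of its back face (facing the stage's -x), where it is pushed, 30 mm above the plate. Tab 12 mm wide (y), 18 mm long, top 38 mm above the plate. Runner, rail and lip beside it reach at most 20 mm above the plate, so push with the fingertips at 22 to 30 mm.
- tray: Fixed blue tray, 280 (x) x 96 (y) mm, floor 5 mm above the desk, rim 9 mm high. Origin: centre of the underside. The three specimen blocks lie in it side by side along its x, about 76 mm apart, in any order, each with its long side nearly along the tray's y.
- beetle_center (a point): Centre of the block to clamp: clear acrylic, 64 (its x) x 40 (its y) x 24 (its z) mm, white underside, a black beetle with a red neck inside; about 90 g. This point is half-way up (12 mm above what it lies on).
- leaf_center (a point): Centre of a like block with a green leaf inside, loose; leave it.
- shell_center (a point): Centre of a like block with a brown shell inside, loose; leave it.
- bottle: Loose amber dropper bottle with black cap, 34 mm across, 85 mm high, standing between tray and stage; origin at the centre of its underside; leave it.
- dish: Loose covered dish, 60 mm across, 15 mm high, yellow inside, between tray and stage; origin at the centre of its underside; leave it.
There are look-alikes about, which are no part of the job. What is shaped like the part that bears beetle_center but turquoise is not meant.

How it is judged (in metres and radians):
On the way, in this order (a step that is already met when the one before it is completed fails the run):
1. the beetle block lies flat on the stage between bar and fence, let go (z of beetle_center in the frame of stage between 0.0425 and 0.0495 m and angle between beetle_center's own z axis and vertical below 0.06 rad and x of beetle_center in the frame of stage between -0.02 and 0.0875 m and y of beetle_center in the frame of stage between -0.04 and 0.016 m and contact force between the fingers and beetle below 0.1 N), for 0.2 s.
2. the bar holds the block square against the fence, over the window (z of beetle_center in the frame of stage between 0.0425 and 0.0495 m and angle between beetle_center's own z axis and vertical below 0.06 rad and x of beetle_center in the frame of stage between 0.0825 and 0.0875 m and y of beetle_center in the frame of stage between -0.027 and 0.003 m and angle between the x axis of beetle_center and the y axis of stage, either way round below 0.05 rad and x of bar in the frame of stage between 0.062 and 0.0675 m), for 0.1 s.
3. the wedge is pressed tight against the bar (contact force between wedge and bar above 4 N and x of wedge in the frame of stage above 0.01 m), for 0.1 s.
At the end, for the whole second after the job is handed in: Block flat, held between bar and fence: gap under 2.5 mm, square within 0.05 rad, at most 15 mm off the window's centre sideways; bar face within 3 mm of stage x +65; wedge jammed, pressing on the bar with over 4 N by itself; all at rest (all of step 2 and all of step 3 and linear speed of beetle below 0.02 m/s); the robot touches nothing.
It fails at once if the leaf block is pushed more than 20 mm from its place or tipped over (distance of leaf_center from where it was at the start of the episode above 0.02 m or angle between leaf_center's own z axis and vertical above 0.5 rad).
It fails at once if the shell block is pushed more than 20 mm from its place or tipped over (distance of shell_center from where it was at the start of the episode above 0.02 m or angle between shell_center's own z axis and vertical above 0.5 rad).
It fails at once if the dropper bottle is pushed more than 20 mm from its place or tipped over (distance of bottle from where it was at the start of the episode above 0.02 m or angle between bottle's own z axis and vertical above 0.5 rad).
It fails at once if the dish is pushed more than 20 mm from its place or tipped over (distance of dish from where it was at the start of the episode above 0.02 m or angle between dish's own z axis and vertical above 0.5 rad).
It fails at once if the beetle block is let fall (more than about 20 mm) instead of being set down (contact force between the fingers and beetle below 0.05 N and linear speed of beetle above 0.65 m/s).
It also fails if it takes over 69 s, if anything falls off the work surface, if the arm or the gripper's body presses on something with over 40 N, if the wrist force passes 120 N, or if a joint passes its speed limit or range.

## Working session

There is one attempt and no reset: what is moved stays moved. The work goes in short steps, each a Python script; the robot and the scene stay as the last script left them, time stands still between calls to the robot, and variables do not carry over. Pictures are saved under pics/ and viewed, about 8 in all and at most 12, crops included, and the job is handed in when it is done.

```bash
ls; mkdir -p pics
python3 - <<'E'
from station import env,viewer
import cv2,numpy as np
for n in("top","side"):
    cv2.imwrite(f"pics/{n}0.png",viewer.camera(n)); p=viewer.camera_params(n); print(n,p)
s=env.read_state();print(s['time_s'],s['orientation'],s['force'])
E
```

```text
pics
top {'fx': 412.2668460894073, 'fy': 412.2668460894073, 'cx': 254.75125206908268, 'cy': 192.87841727319042, 'pose': array([[-1.76243249e-02,  9.93919378e-01, -1.08690627e-01,
         5.09723023e+02],
       [-9.99842438e-01, -1.72896445e-02,  4.02090988e-03,
         6.21813116e+01],
       [ 2.11723794e-03,  1.08744368e-01,  9.94067493e-01,
         9.77053858e+02],
       [ 0.00000000e+00,  0.00000000e+00,  0.00000000e+00,
         1.00000000e+00]])}
side {'fx': 431.7453793405712, 'fy': 431.7453793405712, 'cx': 255.97715666051246, 'cy': 187.93605563694393, 'pose': array([[ 9.90935236e-01,  8.74043770e-02, -1.02018788e-01,
         4.87376145e+02],
       [-1.33633419e-01,  7.19137299e-01, -6.81897099e-01,
        -6.22927682e+02],
       [ 1.37647247e-02,  6.89348982e-01,  7.24298635e-01,
         7.97204991e+02],
       [ 0.00000000e+00,  0.00000000e+00,  0.00000000e+00,
         1.00000000e+00]])}
0.1 [ 9.81354574e-01  1.92205008e-01 -1.20143649e-04 -6.48758470e-04] [-0.76566112  0.0434154  -0.70464582]
```

View pics/top0.png

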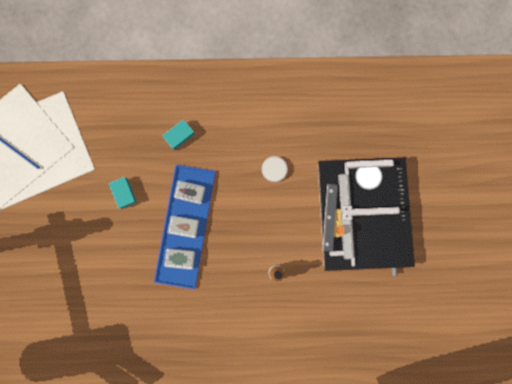

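View pics/side0.png

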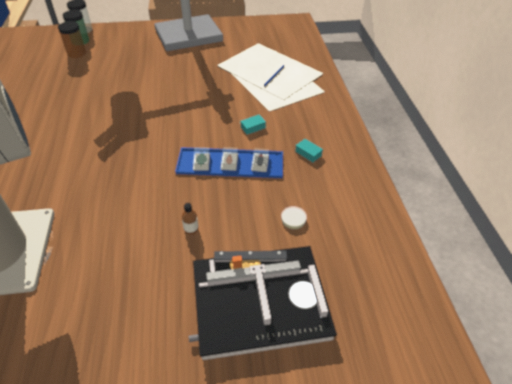

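The top view shows stage right with the lit window at (369,177), the fence at row 164 and the cross bar at row 212. The orange tab is near (341,228), and the dish (274,168) and bottle (277,272) stand in between.
What could be taken for the beetle block: the top block at (190,191), which looks like the beetle; shell (183,227); leaf (180,259); turquoise look-alikes (179,135) and (122,192). I choose (190,191) and will check it in a crop.

```bash
cat > h.py <<'E'
from station import env,set_gripper,viewer,workorder
import cv2,numpy as np
from scipy.spatial.transform import Rotation as R
def cast(n,uv,z):
    p=viewer.camera_params(n); uv=np.atleast_2d(uv).astype(float)
    d=np.c_[(uv[:,0]-p['cx'])/p['fx'],-(uv[:,1]-p['cy'])/p['fy'],-np.ones(len(uv))]@p['pose'][:3,:3].T
    o=p['pose'][:3,3]; return o+d*((z-o[2])/d[:,2])[:,None]
def proj(n,P):
    p=viewer.camera_params(n); q=(np.atleast_2d(P)-p['pose'][:3,3])@p['pose'][:3,:3]
    return np.c_[p['cx']+p['fx']*q[:,0]/-q[:,2],p['cy']-p['fy']*q[:,1]/-q[:,2]]
def comps(mask,amin):
    n,l,s,c=cv2.connectedComponentsWithStats(mask.astype(np.uint8))
    return [(c[i],s[i],l==i) for i in range(1,n) if s[i][4]>=amin]
def rect(m): # hull min-area rect
    ys,xs=np.nonzero(m); return cv2.minAreaRect(cv2.convexHull(np.c_[xs,ys].astype(np.int32)))
E
python3 - <<'E'
from h import *
t=cv2.imread('pics/top0.png');s=cv2.imread('pics/side0.png')
a=cv2.resize(t[155:300,145:225],None,fx=4,fy=4,interpolation=cv2.INTER_CUBIC)
b=cv2.resize(t[150:280,310:420],None,fx=4,fy=4,interpolation=cv2.INTER_CUBIC)
h=max(a.shape[0],b.shape[0]);c=np.zeros((h,a.shape[1]+b.shape[1],3),np.uint8);c[:a.shape[0],:a.shape[1]]=a;c[:b.shape[0],a.shape[1]:]=b
cv2.imwrite('pics/crop1.png',c)
def rep(n,name,m,amin,z):
    for c,st,mm in comps(m,amin):
        r=rect(mm); print(n,name,c.round(1),st,'box',cast(n,cv2.boxPoints(r),z)[:,:2].round(0).tolist(),'ctr',cast(n,[c],z)[0].round(1))
for n,im in(('top',t),('side',s)):
    hsv=cv2.cvtColor(im,cv2.COLOR_BGR2HSV);H,S,V=cv2.split(hsv)
    ys,xs=np.mgrid[:384,:512]
    st=(xs>310)&(xs<420)&(ys>150)&(ys<280) if n=='top' else (xs>185)&(xs<340)&(ys>240)&(ys<360)
    rep(n,'plate',(V<50)&st,200,34)
    rep(n,'window',(V>235)&(S<30)&st,100,34)
    rep(n,'orange',(H<20)&(S>150)&(V>120)&st,8,68)
    rep(n,'tray',(H>105)&(H<125)&(S>150)&(V>80),200,9)
    tr=(xs>155)&(xs<216)&(ys>165)&(ys<290) if n=='top' else (xs>175)&(xs<290)&(ys>145)&(ys<182)
    rep(n,'blocks',(S<100)&(V>110)&tr,60,5)
E
```

```text
top plate [383.  221.7] [ 350  158   64  110 4073] box [[680.0, -157.0], [689.0, -291.0], [443.0, -297.0], [434.0, -167.0]] ctr [ 541.6 -233.4   34. ]
top plate [329.8 173.9] [320 161  24  48 456] box [[683.0, -94.0], [685.0, -148.0], [577.0, -149.0], [575.0, -96.0]] ctr [ 653.9 -115.9   34. ]
top window [368.3 176.7] [357 167  24  21 393] box [[666.0, -178.0], [669.0, -231.0], [623.0, -233.0], [620.0, -179.0]] ctr [ 645.9 -204.9   34. ]
top orange [339.4 229.6] [336 226   8   9  61] box [[533.0, -119.0], [532.0, -134.0], [515.0, -134.0], [515.0, -118.0]] ctr [ 524.8 -126.1   68. ]
top tray [185.4 227.1] [ 155  166   59  122 2683] box [[415.0, 293.0], [687.0, 245.0], [668.0, 152.0], [398.0, 203.0]] ctr [537.9 221.9   9. ]
top blocks [165.2 216.2] [156 166  20 104 171] box [[443.0, 294.0], [685.0, 251.0], [684.0, 247.0], [442.0, 290.0]] ctr [564.3 270.2   5. ]
top blocks [189.  191.8] [173 180  33  24 490] box [[609.0, 253.0], [652.0, 243.0], [634.0, 175.0], [591.0, 186.0]] ctr [621.2 214.1   5. ]
top blocks [182.8 226.4] [167 216  32  22 565] box [[525.0, 267.0], [569.0, 259.0], [555
[... 514 characters left out ...]
138   82 6299] box [[429.0, -165.0], [705.0, -152.0], [689.0, -294.0], [442.0, -300.0]] ctr [ 545.1 -239.4   34. ]
side window [302.6 294.4] [290 282  26  25 508] box [[620.0, -182.0], [668.0, -171.0], [672.0, -227.0], [626.0, -236.0]] ctr [ 647.6 -203.9   34. ]
side orange [236.7 261.5] [232 256  10  12 104] box [[516.0, -119.0], [535.0, -121.0], [532.0, -148.0], [514.0, -145.0]] ctr [ 524.4 -133.6   68. ]
side tray [231.3 164. ] [ 177  149  105   28 1267] box [[402.0, 199.0], [405.0, 293.0], [687.0, 243.0], [668.0, 152.0]] ctr [545.1 214.    9. ]
side blocks [227.9 158.1] [ 176  146  108   26 1256] box [[399.0, 214.0], [401.0, 310.0], [695.0, 265.0], [677.0, 172.0]] ctr [538.4 242.5   5. ]
```

View pics/crop1.png

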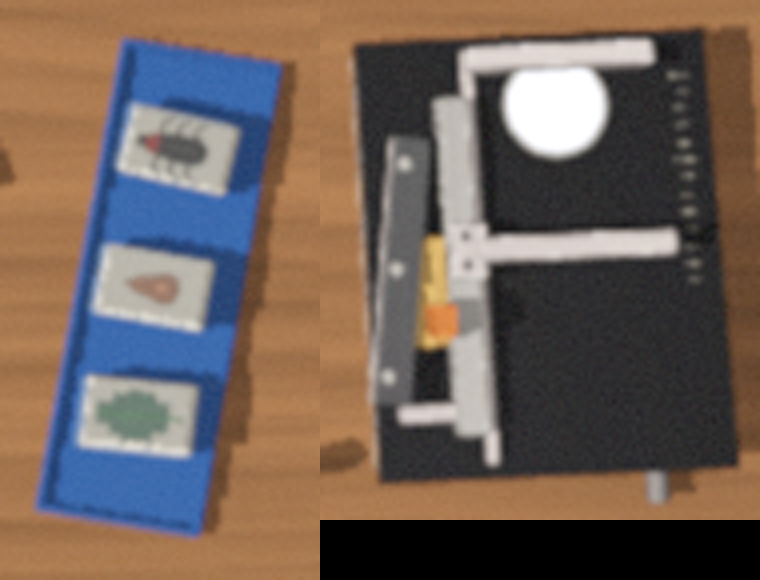

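The crop confirms that the block at (190,191) has the black beetle with a red neck; shell and leaf lie below it in the tray. Next I work out the stage, bar and tab poses numerically.

Run:
```python
from h import *
from scipy.optimize import least_squares
c=np.array([[355,45],[705,30],[738,467],[380,482]],float); px=np.c_[310+(c[:,0]-320)/4,150+c[:,1]/4]
P=cast('top',px,34)[:,:2]; print('plate',P.round(1).tolist(),'ctr',P.mean(0))
for a,b,o in((3,0,0),(2,1,0),(1,0,90),(2,3,90)):
    d=P[b]-P[a]; print('yaw',np.degrees(np.arctan2(d[1],d[0]))-o,'len',np.hypot(*d))
for n in('top','side'):
    im=cv2.imread(f'pics/{n}0.png');H,S,V=cv2.split(cv2.cvtColor(im,cv2.COLOR_BGR2HSV))
    x0=345 if n=='top' else 285
    m=np.zeros_like(V);roi=(slice(165,195),slice(350,390)) if n=='top' else (slice(275,312),slice(283,325))
    m[roi]=((V[roi]>150))*255
    k=max(cv2.findContours(m,cv2.RETR_EXTERNAL,cv2.CHAIN_APPROX_NONE)[0],key=cv2.contourArea)[:,0]
    W=cast(n,k,34)[:,:2];W=W[W[:,0]<652]
    r=least_squares(lambda q:np.hypot(*(W-q[:2]).T)-q[2],[647,-205,27],loss='soft_l1');print(n,'window',r.x,len(W))
def C(x,y):return [310+(x-320)/4,150+y/4]
print('fence top inner edge',cast('top',[C(470,73),C(655,64)],54)[:,:2])
print('bar face top',cast('top',[C(490,236),C(678,230)],62)[:,:2],'back',cast('top',[C(490,262),C(678,255)],62)[:,:2])
print('tab back top',cast('top',[C(426,338),C(456,338)],72)[:,:2],'tab front',cast('top',[C(428,305),C(458,305)],72)[:,:2])
```

```text
plate [[684.1, -91.5], [689.4, -295.2], [438.7, -299.4], [434.0, -97.0]] ctr [ 561.56442736 -195.78001306]
yaw 1.2535544081893244 len 250.1724564376178
yaw 0.9620002820668444 len 250.7351508058555
yaw 1.4997340749594628 len 203.83131635851598
yaw 1.343036611835302 len 202.55380167401836
top window [ 648.09282889 -204.95333857   29.33208308] 39
side window [ 649.78624518 -203.09799917   29.39371666] 42
fence top inner edge [[ 663.17781018 -152.88820668]
 [ 666.53343804 -258.13585663]]
bar face top [[ 569.92304165 -158.28614608]
 [ 571.43619924 -263.08279692]] back [[ 555.4736128  -157.65841654]
 [ 557.53024184 -262.30581854]]
tab back top [[ 514.09403355 -118.47788863]
 [ 513.80534481 -134.87187237]] tab front [[ 532.04146943 -120.27770359]
 [ 531.75284286 -136.70738797]]
```

```bash
cat >> h.py <<'E'
O=np.array([562.5,-195.0]); YAW=np.radians(1.3)
def S(x,y): c,s=np.cos(YAW),np.sin(YAW); return O+[c*x-s*y,s*x+c*y]
def down(th):
    y=np.array([np.cos(th),np.sin(th),0]);z=np.array([0,0,-1.]);q=R.from_matrix(np.c_[np.cross(y,z),y,z]).as_quat();return q
def tip(xy,z): return [float(xy[0]),float(xy[1]),float(z+env.tips_ahead)]
def st(m=''):
    s=env.read_state();print(m,'t',round(s['time_s'],2),'pos',np.round(s['tool_pos'],1),'F',np.round(s['force'],1),'w',round(s['width'],1))
E
python3 - <<'E'
from h import *
B=np.array([620.5,213.]); th=np.radians(75.2)
for k in(0,np.pi): print(env.ik(tip(B,15),down(th+k)),env.ik(tip(S(82,-16),44),down(YAW+np.pi/2+k)),env.ik(tip(S(-70,69),58),down(YAW+np.pi/2+k)))
k=0 if env.ik(tip(B,15),down(th)) is not None and abs(env.ik(tip(B,15),down(th))[5])<abs((env.ik(tip(B,15),down(th+np.pi)) if env.ik(tip(B,15),down(th+np.pi)) is not None else [9]*6)[5]) else np.pi
print(k)
set_gripper(80)
env.reach(tip(B,110),down(th+k)); st()
for n in('top','side'): cv2.imwrite(f'pics/{n}1.png',viewer.camera(n))
p=proj('side',[[620,213,20]])[0].astype(int);im=cv2.imread('pics/side1.png')
cv2.imwrite('pics/c2.png',cv2.resize(im[p[1]-60:p[1]+40,p[0]-90:p[0]+60],None,fx=5,fy=5,interpolation=cv2.INTER_CUBIC))
E
```

```text
[ 3.12528013e-01  7.36384311e-01  1.64554445e+00 -4.44089210e-16
  7.59663888e-01 -9.99959584e-01] [-3.31172214e-01  7.17809969e-01  1.58880028e+00 -4.44089210e-16
  8.34982404e-01 -1.92465782e+00] [-2.77749601e-01  5.16567459e-01  1.98136032e+00 -4.44089210e-16
  6.43664877e-01 -1.87123521e+00]
[ 3.12528013e-01  7.36384311e-01  1.64554445e+00 -4.44089210e-16
  7.59663888e-01  2.14163307e+00] [-3.31172214e-01  7.17809969e-01  1.58880028e+00 -4.44089210e-16
  8.34982404e-01  1.21693483e+00] [-2.77749601e-01  5.16567459e-01  1.98136032e+00 -4.44089210e-16
  6.43664877e-01  1.27035745e+00]
0
 t 3.58 pos [620.8 212.2 190.2] F [0.3 0.9 0. ] w 79.9
```

View pics/c2.png

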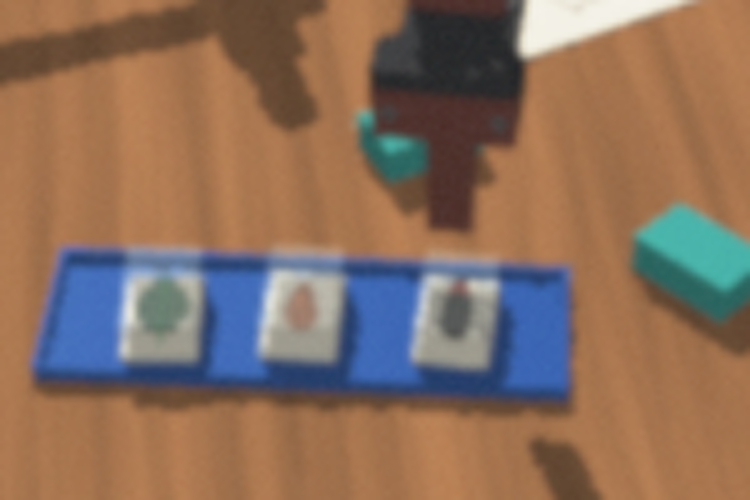

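The side crop shows the open gripper above the beetle block at about (455,315), with shell and leaf to its left and turquoise look-alikes behind. I descend, grip and lift.

Run:
```python
from h import *
p=proj('side',[[620,213,20]])[0].astype(int);print('side est',cast('side',[[p[0]-90+457/5,p[1]-60+320/5]],7))
B=np.array([620.5,213.])
hit=env.move_l(tip(B,15),rate=120,f_stop=12); st(hit)
if not hit:
    set_gripper(50); st('grip')
    env.move_l(tip(B,60),rate=120); st('lift')
    for n in('top','side'): cv2.imwrite(f'pics/{n}2.png',viewer.camera(n))
    im=cv2.imread('pics/side2.png');cv2.imwrite('pics/c3.png',cv2.resize(im[p[1]-60:p[1]+40,p[0]-90:p[0]+60],None,fx=5,fy=5,interpolation=cv2.INTER_CUBIC))
```

```text
side est [[623.27775708 214.70941335   7.        ]]
False t 4.62 pos [621.  213.2  95.6] F [ 0.2 -1.   0.9] w 80.3
grip t 5.03 pos [620.9 213.2  95.8] F [0.1 0.8 4.6] w 63.7
lift t 5.55 pos [620.5 213.  140.2] F [ 0.6  0.8 -0.4] w 63.8
```

View pics/c3.png

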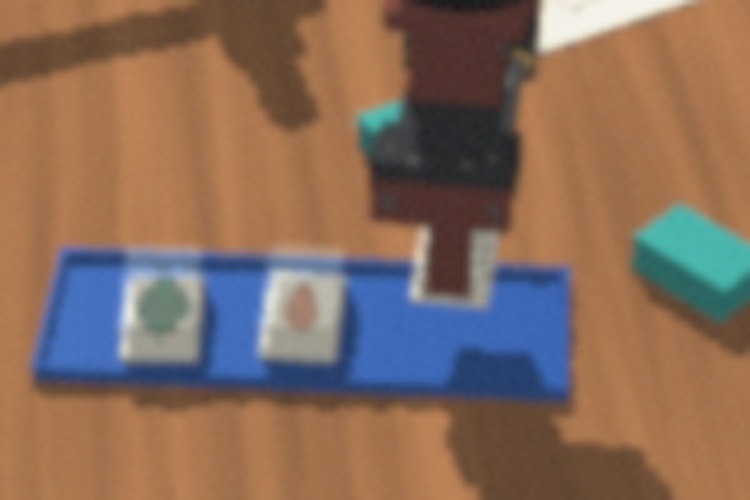

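The block (about (452,270)) hangs in the fingers clear of the tray, leaf and shell unmoved. I carry it to the stage.

Run:
```python
from h import *
B=np.array([620.5,213.]);T=S(80,-16);q=down(YAW+np.pi/2)
env.move_l(tip(B,130),rate=200)
env.reach(tip(T,130),q); st()
env.move_l(tip(T,54),rate=120)
hit=env.move_l(tip(T,41.5),rate=20,f_stop=5); st(hit)
set_gripper(70); st('open')
env.hold(0.3)
for n in('top','side'): cv2.imwrite(f'pics/{n}3.png',viewer.camera(n))
env.move_l(tip(T,125),rate=200)
env.reach(tip(S(-45,-16),125),q);st()
for n in('top','side'): cv2.imwrite(f'pics/{n}4.png',viewer.camera(n))
a=cv2.imread('pics/side4.png')[230:360,180:345];b=cv2.imread('pics/side3.png')[230:360,180:345]
f=lambda x:cv2.resize(x,None,fx=2.4,fy=2.4,interpolation=cv2.INTER_CUBIC)
c=cv2.imread('pics/top4.png')[140:280,310:430]
t=np.zeros((600,800,3),np.uint8);u=f(b);t[:u.shape[0],:u.shape[1]]=u;u=f(a);t[:u.shape[0],400:400+u.shape[1]]=u;u=cv2.resize(c,None,fx=2,fy=2);t[315:595,:240]=u;cv2.imwrite('pics/c4.png',t)
```

```text
t 7.71 pos [ 642.9 -208.2  209.6] F [-0.4  0.6 -0.7] w 63.9
True t 8.97 pos [ 643.  -209.3  125.6] F [0.5 0.  3.3] w 63.7
open t 9.32 pos [ 642.3 -209.   124.8] F [-0.4 -0.4  0.1] w 69.8
 t 10.83 pos [ 517.2 -212.   204. ] F [ 0.4 -0.2 -0.4] w 70.1
```

View pics/c4.png

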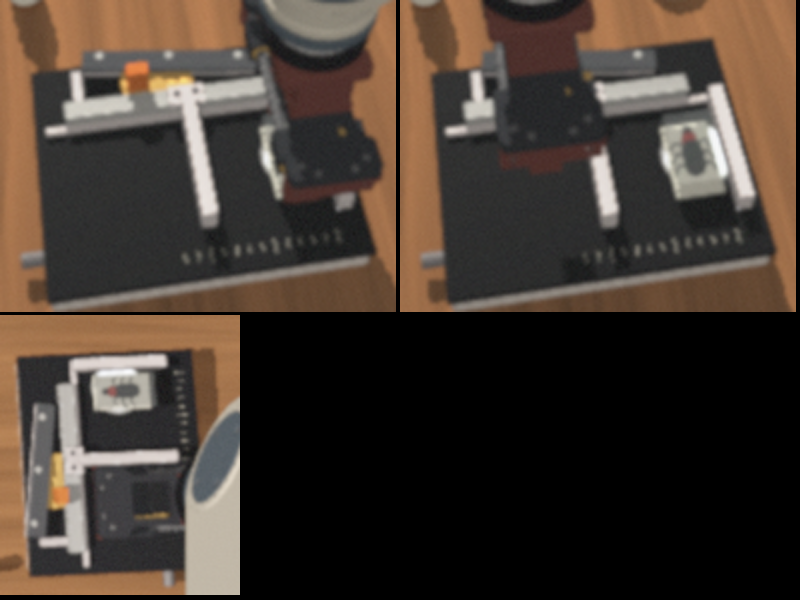

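The block lies flat by the fence over the window (side crop (690,155), top crop (123,390)), and the bar is still open. I now push the bar from behind.

Run:
```python
from h import *
q=down(YAW+np.pi/2)
set_gripper(0)
env.move_l(tip(S(-45,-10),46),rate=150); st('down')
h=env.move_l(tip(S(22,-10),46),rate=60,f_stop=25); st(h)
h2=env.move_l(tip(S(52,-10),46),rate=15,f_stop=12); st(h2)
s=env.read_state();p=np.array(s['tool_pos'][:2])-O;print('stage x',p@[np.cos(YAW),np.sin(YAW)])
env.move_l(tip(S(10,-10),46),rate=120); env.move_l(tip(S(10,-10),125),rate=200)
env.reach(tip(S(-80,69.5),125),q); st()
for n in('top','side'): cv2.imwrite(f'pics/{n}5.png',viewer.camera(n))
a=cv2.imread('pics/side5.png')[230:360,180:345];b=cv2.imread('pics/top5.png')[140:280,310:430]
u=cv2.resize(a,None,fx=2.6,fy=2.6,interpolation=cv2.INTER_CUBIC);v=cv2.resize(b,None,fx=3,fy=3,interpolation=cv2.INTER_CUBIC)
t=np.zeros((430,800,3),np.uint8);t[:u.shape[0],:u.shape[1]]=u;t[:v.shape[0],432:432+v.shape[1]]=v;cv2.imwrite('pics/c5.png',t)
```

```text
down t 12.72 pos [ 518.1 -206.2  126.3] F [ 0.3  0.2 -1.1] w 0.5
False t 13.99 pos [ 585.  -204.6  126. ] F [-0.1 -0.  -0.2] w 0.7
True t 15.24 pos [ 603.2 -203.9  125.5] F [ 0.2  0.9 -0.3] w 0.7
stage x 40.43967103495879
 t 16.73 pos [ 480.6 -127.   204.1] F [ 0.7 -0.4  0.5] w 0.4
```

View pics/c5.png

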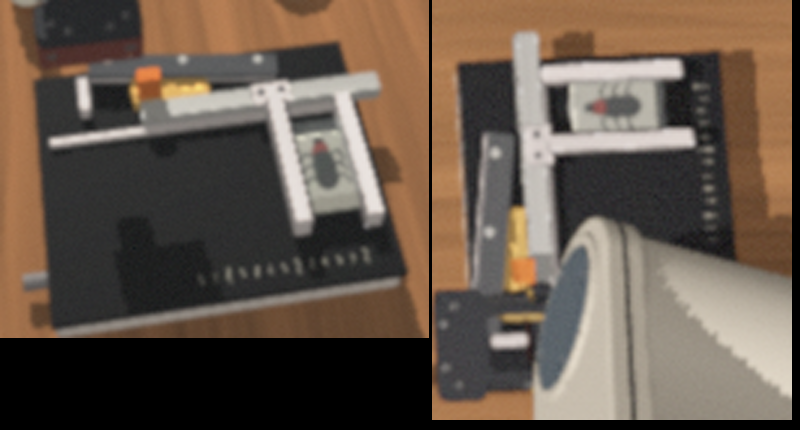

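The bar holds the block square between itself and the fence (side crop (325,170), top crop (617,107)). The orange tab at (150,82) is in its slack place. I push the wedge now.

Run:
```python
from h import *
bc=cast('top',[[371.7,175.7]],46)[0,:2]-O; print('block stage',bc@np.array([[np.cos(YAW),-np.sin(YAW)],[np.sin(YAW),np.cos(YAW)]]))
sx=lambda:(np.array(env.read_state()['tool_pos'][:2])-O)@[np.cos(YAW),np.sin(YAW)]
env.move_l(tip(S(-72,69.5),58),rate=120); st('down')
h=env.move_l(tip(S(-45,69.5),58),rate=40,f_stop=15); st(h);print(sx())
for f in(14,18,20):
    h=env.move_l(tip(S(0,69.5),58),rate=10,f_stop=f); print(h,sx());st()
```

```text
block stage [ 83.48975039 -16.20803512]
down t 17.53 pos [ 489.2 -127.4  138.1] F [-0.2 -0.9  0.3] w 0.5
False t 18.36 pos [ 515.8 -126.5  137.9] F [ 1.4 -0.   0.3] w 0.8
-45.105116380140586
True -21.199674557655186
 t 20.96 pos [ 539.7 -125.5  137. ] F [0.  0.1 0.4] w 0.6
True -20.297594700826192
 t 21.87 pos [ 540.6 -125.1  135.8] F [-0.1 -0.3  0.6] w 0.4
True -19.34666386258483
 t 22.78 pos [ 541.6 -124.7  135. ] F [-0.4 -0.5 -0.1] w -0.0
```

Run:
```python
from h import *
env.move_l(tip(S(-50,69.5),58),rate=100); env.move_l(tip(S(-60,69.5),160),rate=200)
j=env.read_state()['qpos']; env.move_joints([j[0]+0.7]+list(j[1:])); st()
for n in('top','side'): cv2.imwrite(f'pics/{n}6.png',viewer.camera(n))
a=cv2.imread('pics/side6.png')[230:360,180:345];b=cv2.imread('pics/top6.png')[140:280,310:430]
u=cv2.resize(a,None,fx=2.6,fy=2.6,interpolation=cv2.INTER_CUBIC);v=cv2.resize(b,None,fx=3,fy=3,interpolation=cv2.INTER_CUBIC)
t=np.zeros((430,800,3),np.uint8);t[:u.shape[0],:u.shape[1]]=u;t[:v.shape[0],432:432+v.shape[1]]=v;cv2.imwrite('pics/c6.png',t)
for k in(0,6):
    im=cv2.imread(f'pics/top{k}.png');H,Sa,V=cv2.split(cv2.cvtColor(im,cv2.COLOR_BGR2HSV));m=(H<20)&(Sa>150)&(V>120);m[:,:310]=0;m[:150]=0;m[280:]=0
    for c,s_,_ in comps(m,20):
        if c[0]<420: print(k,'tab',cast('top',[c],72)[0],s_)
```

```text
t 25.23 pos [465.  225.  239.2] F [-0.7 -0.2 -0.1] w 0.7
0 tab [ 524.70154158 -125.23094132   72.        ] [336 226   8   9  61]
6 tab [ 558.49944128 -126.15673291   72.        ] [336 210   7   9  55]
```

View pics/c6.png

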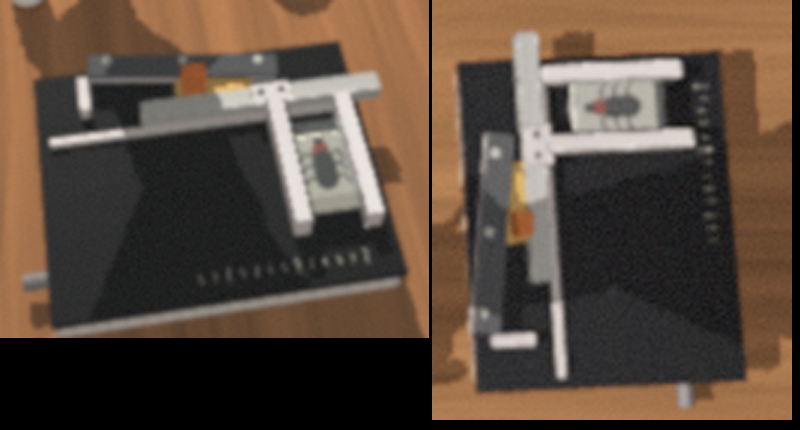

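The wedge (tab at top crop (521,222)) has moved 34 mm up its ramp, and bar and block are unchanged. One more push will check that it stays tight: light touch first, then firm.

Run:
```python
from h import *
sx=lambda:round(float((np.array(env.read_state()['tool_pos'][:2])-O)@[np.cos(YAW),np.sin(YAW)]),2)
q=down(YAW+np.pi/2)
env.reach(tip(S(-50,69.5),130),q); env.move_l(tip(S(-45,69.5),59),rate=120)
env.move_l(tip(S(-27,69.5),59),rate=60)
for f in(5,20,20):
    h=env.move_l(tip(S(0,69.5),59),rate=8,f_stop=f); print(f,h,sx());st()
env.move_l(tip(S(-45,69.5),59),rate=100); env.move_l(tip(S(-55,69.5),160),rate=200)
j=env.read_state()['qpos']; env.move_joints([j[0]+0.7]+list(j[1:])); env.hold(0.3); st()
im=viewer.camera('top');cv2.imwrite('pics/top7.png',im);cv2.imwrite('pics/side7.png',viewer.camera('side'))
H,Sa,V=cv2.split(cv2.cvtColor(im,cv2.COLOR_BGR2HSV));m=(H<20)&(Sa>150)&(V>120);m[:,:310]=0;m[:150]=0;m[280:]=0
for c,s_,_ in comps(m,20):
    if c[0]<420: print('tab',cast('top',[c],72)[0],s_)
a=cv2.imread('pics/top6.png');d=cv2.absdiff(a,im)[160:190,345:410];print('stage diff',d.mean(),d.max())
cv2.imwrite('pics/c7.png',cv2.resize(im,(800,600)))
```

```text
5 True -21.52
 t 29.16 pos [ 539.4 -125.8  138.4] F [ 0.4  0.4 -0.3] w 0.3
20 True -20.51
 t 30.32 pos [ 540.4 -125.2  137. ] F [ 0.3 -0.6 -1.3] w 0.4
20 True -19.6
 t 31.46 pos [ 541.3 -124.8  136.1] F [ 0.2 -0.2  0.5] w 0.3
 t 34.16 pos [468.8 228.3 239.6] F [-1.1  0.  -0.4] w 0.5
tab [ 558.58697237 -126.88730086   72.        ] [336 210   7   9  49]
stage diff 2.256068376068376 52
```

View pics/c7.png

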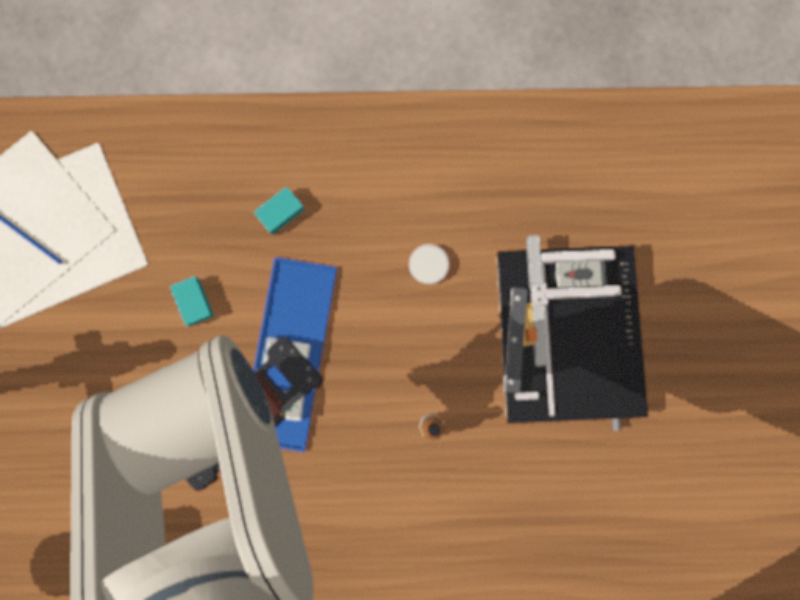

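The tab stayed put under the second 20 N push, and everything else is in place: dish (429,264), bottle (432,427), block clamped (580,272). Handing in.

```bash
python3 -c "
from h import *
print(workorder.sign_off()); st()"
```

```text
the job is handed in; nothing more can be done
None
the job is handed in; nothing more can be done
```

I clamped the beetle block on the light stage and handed the job in at about 34 s of the 69 s allowed. The sign-off gave no verdict.

**What I did:** I gripped the block across its 64 mm length and set it down flat by the fence, over the window. I slid the bar up until it stopped at a 12 N rise in force, then pushed the wedge with stops at 14, 18 and 20 N.

**Last checks:**
- **Block:** the camera put it at about stage x +83.5, y −16. That is 4 mm off the window's centre sideways, and 1.5 mm short of the ideal x of +85, within the camera's accuracy. It looks square between bar and fence.
- **Bar:** its face is at about stage x +64 to +65, judged from the fingertip position and the picture.
- **Wedge:** it moved 34 mm, to about stage x +17. After I let go, a repeat push to 20 N met it in the same place, and the camera showed no further movement.
- **Not measured:** I could not read the wedge's force on the bar directly, so the jam is inferred from that repeat push.
- **Small disagreement:** the fingertips sagged and moved on by 1 to 2 mm during the firm pushes. The tab did not move, so I take this as flexing of the arm.
- **Other objects:** the dish and bottle look untouched. The arm was above the tray in the last picture, partly hiding the leaf and shell blocks. When last seen clearly, just after the beetle block was lifted, they had not moved. The arm was not touching anything.

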